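# Enable the UV curing chamber with its spring-return key switch

## Robot

A 6-joint arm with a two-finger parallel gripper is mounted at the origin on a cart in front of the work surface, level with it; the furniture and walls round the work are solid. World frame = base frame: x ahead of the robot, y to its left, z up, the work surface at z = 0. Lengths are in m, angles in rad, forces in N, time in s.
With the tool pointing down it reaches from about 0.275 to 0.975 m from the base axis. Payload 8.4 kg.
Tool frame: the origin (TCP) lies on the centre line of the jaws, within the pads' length; the fingertips stand 11 mm ahead of it and the grasp point (between the pads) lies 8 mm behind it (tcp_to_tips is the distance from the TCP to the fingertips, in m); z points along the fingers, y is the line along which they close (so a half turn about z gives the same grasp; the last joint's range is limited). The gripper opens to 92 mm and grips with 3 to 60 N. Pads are 20 mm wide; open, the fingers measure 128 mm over their backs; the gripper's body (75 mm by 189 mm) begins 69 mm behind the grasp point.
Start: joints at [1.225, 0.353, 1.633, -0, 1.155, -0.002], TCP at [0.211, 0.588, 0.226] pointing down, gripper open.
Joint ranges: [-2.63, 2.63], [-0.92, 2.1], [0.06, 2.66], [-1.3, 4.44], [0, 2.69], [-3.02, 3.02]. Speed limits (rad/s): [2.22, 2.22, 2.79, 3.14, 3.14, 3.14].

## Interface

Orientations are given as a rotation vector (axis times angle).
In Python, from workcell import observe, snapshot, camera_params, sign_off, boxes_of, outline_of, tcp_to_tips gives the robot as it stands. The module is installed in compiled form; this text tells all that it offers.
- The arm moves only by the tool servo_tool, never from a script. Its arguments are lists of equal length, an entry for each row: "offset": the shift along the tool's x, y, z in mm, a list of three; "dr": the turn, a rotation vector about the tool's x, y, z in degrees, a list of three. In form: {"offset": [[x, y, z], ...], "dr": [[rx, ry, rz], ...]}. A call has 1 to 20 rows; each row shifts and turns the commanded pose from where the row before left it, along the tool's axes as they then stand; what a row does not reach is not made up. A row lasts 1/10 s, in which the tool goes at most 50 mm and 8.59 degrees, less where a joint would pass 70% of its speed; a pose out of reach is approached as far as the arm can. A call with a gripper value outside its range is refused whole. "fingers" is the opening, from 0 (shut) to 1 (fully open), set as the call begins (left out, the last holds). The fingers move at their own pace and stop on an object; "force" is the grip in N (left out, the last holds). Time passes only in rows, so rows that do not move let the fingers close. It gives the time, the measured TCP pose, the force, the opening and the grip force at its end, in the units of the state.
- observe(): the state, without advancing time (a new reading comes with each control period).
- snapshot(name): name is "scene" or "side" or "wrist"; returns (picture, depth): 480x640x3 uint8, red, green, blue; 480x640 float32, m along the optical axis (not along the pixel's ray), 0 where there is no reading.
- camera_params(name): a dict with "camera_matrix" (3x3 intrinsics, pixels), "dist_coeffs" ([k1, k2, p1, p2, k3] as OpenCV has them; the pictures are not rectified), "xyz" and "orientation" of the camera in the world. Camera axes: x right, y down, z forward; pixel columns grow to the right and rows downward; lengths in m; the calibration is good to about 2 mm. A picture is of the moment at which its call begins: read the wrist's pose just before it. camera_params takes no time and is no camera call; for the wrist camera it gives the pose at the moment of the call.
- sign_off(): hands the job in; it is judged then, once.
Trained networks look in the newest picture that a camera, given by its name, has taken for a name from the list of things; names that differ only in an ending like _2 or _b are one class to them, and where a whole thing is asked for, a point or a joint stands for the part that bears it (a point fixed in the world has none). Each returns a list of dicts, best first, with "conf" (0 to 1); they miss things now and then, are a little off and sometimes report something else, mostly with a low value. They report only what shows in the picture. A call takes as long as a camera call.
- boxes_of(camera, target): "extent" ([left, top, right, bottom] in pixels, round what is visible of it).
- outline_of(camera, target): "region" (480x640 bool, what is visible of it) and "extent" ([left, top, right, bottom] in pixels, round what is visible of it).
The state is a dict: "clock": time; "joints": joint angles; "dq": joint speeds; "joint_torque": joint torques, N m; "eef_pos": TCP position; "eef_rot": TCP orientation; "contact_force": force on the tool from outside, world axes, zero at the start; "ft_torque": the same for the moment, N m; "opening": finger opening in m; "finger_force": force on a finger pad.
Only numpy, scipy, OpenCV 4.12 (cv2) and the standard library are available. Lean on these libraries where they do the work, as an engineer would, in place of code of your own. Each camera call takes 0.05 s, during which the arm holds its last target. There are 200 camera calls.

## Task

Set the dose slider on the UV curing chamber so that its white line stands level with the small pointer tab beside the track. Then take the round-headed key from the key block, work it past the sticky pins of the key switch on the chamber's deck until it is fully home, turn it a quarter clockwise to switch the lamp on, and finish while still gripping the key and holding it turned, because the switch springs back when let go. Leave the slider set, the pointer tab, the other keys and the things round about as they are.

Things in the scene. Friction and masses are not known exactly. Their poses are not given: they have to be found in the camera images.
- uv_chamber: Fixed bench unit 240 x 250 mm on plan. Origin: centre of its underside; x points away from the operator, y to its left, z up. The front half (local x -120 to 0 mm) is a flat control deck 55 mm high, dose slider on its left, key switch on its right; the rear half (x 0 to 120) is the white lamp hood, 134 mm high
- keyhole (a point): Centre of the key slot at the top of the steel escutcheon (44 mm square, face 60 mm above the worktop), at chamber x -62, y -70 mm; axes as the chamber's. Fixed slot, 15 mm along x by 7 along y; plug below: 15 x 6.4. Two sticky pins jut 2 mm into its ends; the tip meets them 11 and 17 mm down. A straight push takes 10 to 20 N; shifting the key 1 to 2 mm along x shoves them aside
- plug (a joint): Turn of the lock plug, rad: 0 at rest (in line with the fixed slot), growing clockwise seen from above to a stop at 1.57. A spring drives it back (0.02 N m at rest, 0.1 at a quarter turn). Play makes it lag the key by 0.1 to 0.2 rad, so turn the key about 1.6. The key can turn only with its collar within 2 mm of the escutcheon; once turned it cannot be pulled out
- fader_top (a point): Centre of the top of the dose slider's black cap (24 mm along chamber x, 13 mm along chamber y, 25 mm high above the deck with its underside 3 mm off it; white line down its middle). It slides along the chamber's y on a track at local x -52 mm; axes as the chamber's
- fader (a joint): Dose slider position, m, 0 at the right end (local y 20 mm), growing to the left (+y) up to 0.080; friction about 1.5 N, stays where it is left
- pointer_tip (a point): Tip of the small dark steel pointer tab (about 14 x 7 mm, top 5 mm above the deck) that marks the set dose, on a guide 36 mm in front of the slider track; the tip points to the track. Axes as the chamber's
- pointer (a joint): Position of the pointer tab along the same track, m, with the same zero and direction as the slider: slider and pointer are level when the two values are equal. Stiff (6 N); leave it
- key_block: Fixed wooden block 50 x 138 mm, top 40 mm above the worktop, with three key slots in a row along its y, 42 mm apart (y -42, 0, 42 mm). Origin: centre of its underside; x away from the operator at yaw 0. Three keys stand in it in any order, collar resting on the top, bow up
- round_key: The chamber's key, 59.5 mm tall, 40 g, the only one with a round disc bow. Origin at the blade's tip, z up along the key, x along the blade's width, y across its thickness. Blade 12 x 5 mm, z 0 to 20, rounded nose; round neck 5 mm thick to z 26.5; collar 16 mm across to z 29.5; bow 30 mm disc, 10 mm thick in y, to z 59.5. Fully home: collar on the escutcheon, origin 26.5 mm below keyhole
- round_key_bow (a point): Point on the round key's axis 50 mm above its tip, the place to grip the bow across its 10 mm (fingertips 19 mm lower just clear the collar); axes as the key's. In the block the bow's 10 mm lies along the block's x. In the lock it must lie along the chamber's y; either way round fits
- square_key: Another key with a square bow (26 x 10 x 28 mm), same blade, standing in the block; origin at its tip. Leave it
- tee_key: Another key with a T-bar bow (38 mm bar, 10 mm thick), same blade, standing in the block; origin at its tip. Leave it
- bench_timer: White bench timer, 66 x 62 x 20 mm, lying in front of the chamber; bystander
- tape_labels: Roll of label tape, 59 mm across, 34 mm high; bystander
- glass_beaker: Beaker, 58 mm across, 62 mm high, behind the key block; bystander
- petri_dish: Petri dish, 59 mm across, 30 mm high, behind the key block; bystander

How it is judged:
On the way, in this order (a step that is already met when the one before it is completed fails the run):
1. the dose slider's line stands level with the pointer tab (within 4 mm along the track) (y of fader_top in the frame of pointer_tip between -0.004 and 0.004 m), for 0.3 s.
2. the round key stands fully home in the slot (collar within 2.5 mm of the escutcheon), not yet turned (z of round_key in the frame of keyhole below -0.024 m and horizontal distance between round_key and keyhole below 0.004 m and value of joint plug below 0.5 rad), for 0.1 s.
At the end, for the whole second after the job is handed in: The round key is home in the switch (collar within 3 mm of the escutcheon, upright), the lock plug is turned clockwise at least 1.2 rad of its quarter turn and held there by the fingers gripping the key (over 2 N), and the slider's line is level with the pointer tab within 4 mm (all of step 1 and value of joint plug above 1.2 rad and z of round_key in the frame of keyhole below -0.0235 m and horizontal distance between round_key and keyhole below 0.004 m and angle between round_key's own z axis and vertical below 0.2 rad and contact force between the fingers and round_key above 2 N); the arm keeps its last pose, push and grip.
It fails at once if the pointer tab is pushed along (distance of pointer_tip from where it was at the start of the episode above 0.003 m).
It fails at once if one of the other keys is pulled or knocked out of place (distance of any of square_key, tee_key from where it was at the start of the episode above 0.015 m).
It fails at once if a bystander is pushed away or knocked over (distance of any of bench_timer, tape_labels, glass_beaker, petri_dish from where it was at the start of the episode above 0.03 m).
It also fails if it takes over 64 s, if anything falls off the work surface, if the arm or the gripper's body presses on something with over 40 N, if the wrist force passes 120 N, or if a joint passes its speed limit or range.

## Working session

There is one attempt and no reset: what is moved stays moved. The work goes in short steps, Python scripts to look and compute and a tool call to move; the robot and the scene stay as the last step left them, time stands still between calls to the robot, and variables do not carry over. Pictures are saved under pics/ and viewed, at most 10 in all, crops included, and the job is handed in when it is done.

Besides the shell and the picture viewer there is one more tool, called after "Request:" by a JSON object that holds its "api" and its "payload", one argument or row to a line. servo_tool: Moves the arm, as the interface text tells. Its arguments: {"type":"object","properties":{"offset":{"type":"array"},"dr":{"type":"array"},"fingers":{"type":"number"},"force":{"type":"number"}},"required":["offset","dr"]}

```bash
mkdir -p pics
cat > h.py <<'E'
import numpy as np, cv2
from scipy.spatial.transform import Rotation as R
from workcell import *
def cam(n):
    p=camera_params(n); K=np.array(p['camera_matrix']); d=np.array(p['dist_coeffs']); o=np.array(p['orientation'])
    Rm=o if o.shape==(3,3) else (R.from_rotvec(o).as_matrix() if o.size==3 else R.from_quat(o).as_matrix())
    return K,d,Rm,np.array(p['xyz'])
def pts(c,uv,z):
    "depth points"
    K,d,Rm,t=c; n=cv2.undistortPoints(np.array(uv,float).reshape(-1,1,2),K,d)[:,0]
    return (np.c_[n,np.ones(len(n))]*np.array(z).reshape(-1,1))@Rm.T+t
def plane(c,uv,h):
    K,d,Rm,t=c; n=cv2.undistortPoints(np.array(uv,float).reshape(-1,1,2),K,d)[:,0]
    r=np.c_[n,np.ones(len(n))]@Rm.T
    return t+r*((h-t[2])/r[:,2])[:,None]
def proj(c,P):
    K,d,Rm,t=c; return cv2.projectPoints(((np.array(P,float).reshape(-1,3)-t)@Rm),np.zeros(3),np.zeros(3),K,d)[0][:,0]
def save(im,n): cv2.imwrite('pics/'+n,cv2.cvtColor(im,cv2.COLOR_RGB2BGR))
E
python3 - <<'E'
from h import *
print({k:np.round(v,3).tolist() for k,v in observe().items()}, tcp_to_tips)
for n in ['scene','side','wrist']:
    im,dep=snapshot(n); save(im,n+'0.png'); np.save(n+'0.npy',dep); c=cam(n); print(n,camera_params(n))
    for t in ['uv_chamber','fader_top','pointer_tip','key_block','round_key','square_key','tee_key','keyhole','bench_timer','glass_beaker']:
        if n=='wrist' and t in('bench_timer','glass_beaker'):continue
        print(t,[(round(b['conf'],2),np.round(b['extent']).tolist()) for b in boxes_of(n,t)[:2]])
E
```

```text
{'clock': 0.0, 'joints': [1.225, 0.354, 1.634, -0.0, 1.155, -0.002], 'dq': [0.002, 0.0, -0.001, 0.0, 0.001, -0.0], 'joint_torque': [-0.001, -59.384, -33.424, 0.07, 0.023, -0.0], 'eef_pos': [0.211, 0.588, 0.225], 'eef_rot': [-0.537, -3.095, 0.002], 'contact_force': [0.082, 0.229, 0.265], 'ft_torque': [0.026, -0.02, -0.022], 'finger_force': 0.0, 'opening': 0.091} 0.011
scene {'camera_matrix': array([[602.20220322,   0.        , 317.03158475],
       [  0.        , 602.20220322, 232.42657881],
       [  0.        ,   0.        ,   1.        ]]), 'dist_coeffs': array([-0.01194104,  0.        ,  0.        ,  0.        ,  0.        ]), 'xyz': array([-0.43198883,  0.67860201,  0.75606498]), 'orientation': array([-1.18633024,  2.06397329, -1.12115961])}
uv_chamber [(0.69, [409.0, 248.0, 446.0, 276.0]), (0.16, [252.0, 280.0, 321.0, 321.0])]
fader_top [(0.52, [350.0, 216.0, 358.0, 228.0]), (0.28, [211.0, 230.0, 241.0, 266.0])]
pointer_tip []
key_block [(0.56, [250.0, 280.0, 323.0, 319.0])]
round_key [(0.69, [280.0, 274.0, 294.0, 292.0])]
square_key [(0.75, [299.0, 273.0, 317.0, 290.0])]
tee_ke
[... 881 characters left out ...]
keyhole [(0.89, [214.0, 154.0, 337.0, 282.0])]
bench_timer [(0.69, [346.0, 199.0, 378.0, 221.0])]
glass_beaker [(0.63, [234.0, 294.0, 262.0, 338.0])]
wrist {'camera_matrix': array([[367.05321796,   0.        , 319.41118619],
       [  0.        , 367.05321796, 235.15611741],
       [  0.        ,   0.        ,   1.        ]]), 'dist_coeffs': array([0.00029041, 0.        , 0.        , 0.        , 0.        ]), 'xyz': array([0.13169939, 0.61651173, 0.38393403]), 'orientation': array([2.35846243, 1.66121169, 0.25188828])}
uv_chamber []
fader_top []
pointer_tip []
key_block [(0.68, [153.0, 429.0, 210.0, 465.0])]
round_key []
square_key []
tee_key [(0.62, [147.0, 444.0, 184.0, 476.0])]
keyhole []
```

View pics/scene0.png

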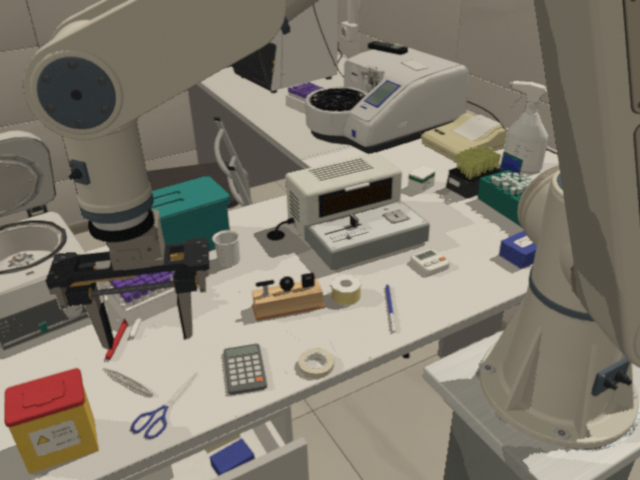

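View pics/side0.png

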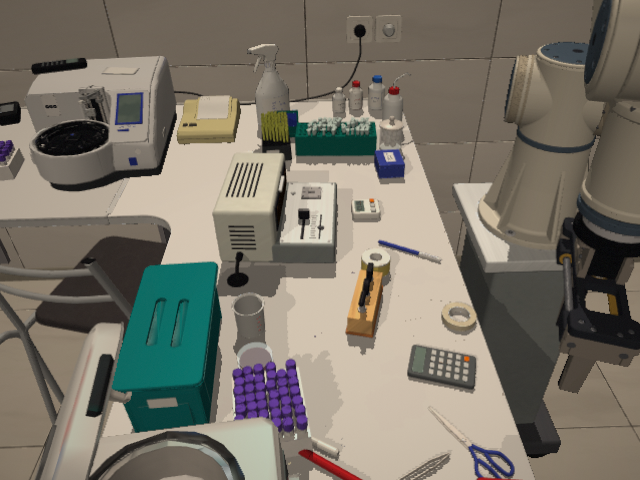

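The scene view shows the key block at about (287,300), with tee, round (287,284) and square keys from left to right. The chamber is at about (350,215) and the tape roll at (346,291), close to the block. The side view shows the deck at about (308,220), the fader cap at (304,214) and the pointer near (320,224).

```bash
cat > m.py <<'E'
from h import *
vv,uu=np.mgrid[0:480,0:640]
def cloud(n,box):
    d=np.load(n+'0.npy'); l,t,r,b=box
    m=(uu>=l)&(uu<=r)&(vv>=t)&(vv<=b)&(d>0)
    return pts(cam(n),np.c_[uu[m],vv[m]],d[m])
def rect(P):
    c,s,a=cv2.minAreaRect((P[:,:2]*1000).astype(np.float32)); return np.round(c,1),np.round(s,1),round(a,2)
for n,bx in [('side',(210,140,345,285)),('scene',(265,150,435,270))]:
    P=cloud(n,bx); h=np.histogram(P[:,2],np.arange(-.01,.15,.005)); print(n,'hist',h[0].tolist())
    for lo,hi in [(.049,.063),(.126,.142)]:
        Q=P[(P[:,2]>lo)&(P[:,2]<hi)]; print(lo,len(Q),np.median(Q[:,2]).round(4),rect(Q))
for n,bx in [('side',(335,250,385,345)),('scene',(245,270,328,325))]:
    P=cloud(n,bx)
    Q=P[(P[:,2]>.033)&(P[:,2]<.047)]; print(n,'block',len(Q),rect(Q))
    Q=P[(P[:,2]>.055)]; print('keys',len(Q),rect(Q),Q[:,2].max())
E
python3 m.py
```

```text
side hist [0, 1255, 5835, 256, 283, 306, 304, 343, 403, 398, 345, 367, 655, 2955, 351, 132, 152, 167, 176, 146, 155, 150, 157, 156, 141, 165, 188, 389, 1646, 1784, 0]
0.049 3949 0.0569 (array([568. , -86.9]), array([482. , 259.4]), 86.44)
0.126 3767 0.1349 (array([640.9, 127.6]), array([451.3, 127.2]), 85.73)
scene hist [71, 4320, 2490, 217, 367, 633, 320, 320, 348, 318, 372, 394, 1567, 1832, 297, 189, 217, 256, 224, 210, 210, 234, 220, 214, 244, 220, 257, 344, 2175, 239, 0]
0.049 3681 0.0553 (array([568.1, -23.7]), array([355. , 242.1]), 86.8)
0.126 2677 0.1331 (array([629.4,  22.8]), array([251. , 130.1]), 84.97)
side block 1305 (array([405.6, 250.2]), array([212.6,  50.5]), 77.3)
keys 262 (array([415.7, 289.1]), array([118.7,  10.2]), 75.26) 0.07586345554379648
scene block 961 (array([412.7, 286.2]), array([132.6,  52. ]), 75.13)
keys 379 (array([411.3, 290.1]), array([114.6,  16.6]), 77.12) 0.0751866687165087
```

```bash
cat >> h.py <<'E'
def T():
    s=observe(); return R.from_rotvec(s['eef_rot']),np.array(s['eef_pos'])
def go(target,yang):
    "offset mm (tool axes now) to world target, and turn about tool z deg to bring tool y to world angle yang"
    r,p=T(); y=r.as_matrix()[:,1]; a=np.degrees(np.arctan2(y[1],y[0]))
    print('off_mm',np.round(r.inv().apply(np.array(target)-p)*1000,1),'rz',round(-((yang-a+180)%360-180),1),'yang now',round(a,2),'tilt',np.round(r.as_matrix()[:,2],4))
E
python3 - <<'E'
from h import *
r,p=T(); K,d,Rm,t=cam('wrist')
print('cam in tool',r.inv().apply(t-p).round(4),'axes\n',(r.as_matrix().T@Rm).round(3))
c=cam('side'); print('fader',plane(c,[(302.5,212)],.08)); c=cam('scene'); print('fader',plane(c,[(354,218)],.08),'rk',plane(c,[(287,283)],.065))
go([.47,.03,.22],85)
E
```

```text
cam in tool [ 0.0838 -0.0002 -0.1584] axes
 [[ 0.    -0.955 -0.297]
 [ 1.     0.     0.   ]
 [ 0.    -0.297  0.955]]
fader [[0.52961285 0.07166451 0.08      ]]
fader [[0.51974222 0.06580043 0.08      ]] rk [[0.40418122 0.29007387 0.065     ]]
off_mm [-432.4 -438.3    5.6] rz -14.7 yang now 70.3 tilt [-0. -0. -1.]
```

Request:
{"api": "servo_tool", "payload": {
  "offset": [
    [-15, -15, 0],
    [-25, -25, 0],
    [-30, -30, 0.5],
    [-30, -30, 0.5],
    [-30, -30, 0.5],
    [-30, -30, 0.5],
    [-30, -30, 0.5],
    [-30, -30, 0.5],
    [-30, -30, 0.5],
    [-30, -30, 0.5],
    [-30, -30, 0.5],
    [-30, -30, 0.5],
    [-30, -30, 0.5],
    [-30, -30, 0.5],
    [-20, -25, 0],
    [-12, -13, 0],
    [0, 0, 0],
    [0, 0, 0],
    [0, 0, 0],
    [0, 0, 0]
  ],
  "dr": [
    [0, 0, 0],
    [0, 0, 0],
    [0, 0, 0],
    [0, 0, 0],
    [0, 0, 0],
    [0, 0, 0],
    [0, 0, 0],
    [0, 0, 0],
    [0, 0, 0],
    [0, 0, 0],
    [0, 0, 0],
    [0, 0, 0],
    [0, 0, 0],
    [0, 0, 0],
    [0, 0, 0],
    [0, 0, 0],
    [0, 0, -5],
    [0, 0, -5],
    [0, 0, -4.7],
    [0, 0, 0]
  ]
}}

```text
clock: 3.55
eef_pos: [0.4698, 0.0303, 0.2197]
eef_rot: [0.135, 3.138, 0.0]
contact_force: [-0.1, -0.3, 0.3]
opening: 0.0924
finger_force: 0.0
```

Run:
```python
from h import *
print(T()[1])
im,dep=snapshot('wrist'); c=cam('wrist'); save(im,'w1.png'); np.save('w1.npy',dep)
import pickle; pickle.dump(c,open('w1.pkl','wb'))
for t in ['uv_chamber','fader_top','pointer_tip','keyhole']:
    print(t,[(round(b['conf'],2),np.round(b['extent']).tolist()) for b in boxes_of('wrist',t)[:2]])
```

```text
[0.46982428 0.03033612 0.219692  ]
uv_chamber [(0.6, [200.0, 88.0, 275.0, 167.0])]
fader_top [(0.76, [352.0, 265.0, 368.0, 295.0])]
pointer_tip []
keyhole [(0.85, [178.0, 195.0, 474.0, 480.0]), (0.28, [592.0, 123.0, 636.0, 137.0])]
```

View pics/w1.png

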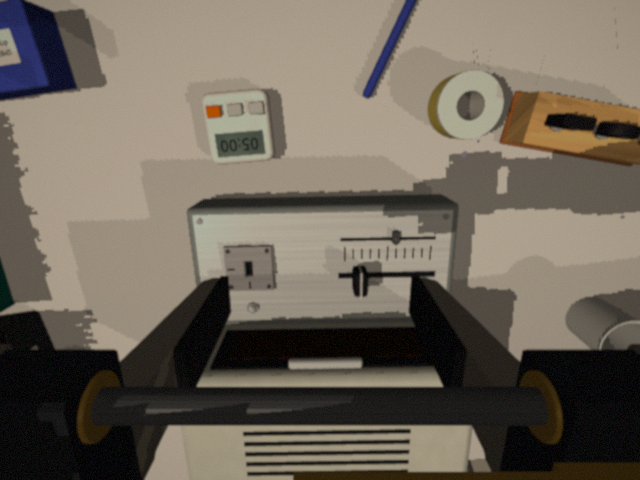

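The wrist view shows the escutcheon at (223–275, 245–290) with its slot at (248,268). The fader cap is at (360,280) and the pointer tab at (396,237), to the left of the fader in chamber terms. I'll enlarge that area.

Run:
```python
from h import *
im=cv2.imread('pics/w1.png')[190:330,180:470]
cv2.imwrite('pics/w1c.png',cv2.resize(im,None,fx=2.75,fy=2.75,interpolation=cv2.INTER_CUBIC))
```

```text
(no output)
```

View pics/w1c.png

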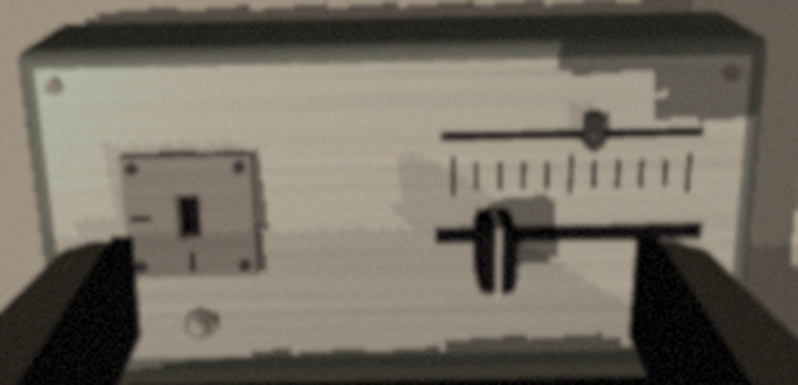

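Run:
```python
from h import *; import pickle
c=pickle.load(open('w1.pkl','rb'))
f=lambda x,y,h:plane(c,[(x/2.75+180-.3,y/2.75+190-.3)],h)[0][:2]*1000
slot=f(189,216,.06); tip=f(594,150,.06); cap=f(500,265,.08)
a,b=f(440,136,.0555),f(702,131,.0555); a2,b2=f(437,237,.0555),f(700,230,.0555)
for q,w in((a,b),(a2,b2)): print('yaw',np.degrees(np.arctan2((w-q)[1],(w-q)[0]))-90,q,w)
print('esc', [f(*k,.06).round(1) for k in [(121,154),(255,151),(262,270),(133,274)]])
th=np.radians(-5); Rz=np.array([[np.cos(th),-np.sin(th)],[np.sin(th),np.cos(th)]])
o=slot-Rz@[-62,-70]; print('slot',slot,'origin',o)
for n,q in(('tip',tip),('cap',cap),('trackR',a2),('trackL',b2),('pR',a),('pL',b)): print(n,q,'local',Rz.T@(q-o))
d=np.load('w1.npy'); m=d[265:272,280:330]; print('deck z',np.median(pts(c,[(300,268)],[np.median(m)])[:,2]))
```

```text
yaw -3.9362928534220885 [491.49325889  47.0137038 ] [497.52046333 134.60624572]
yaw -3.430109072529163 [528.08009109  43.31858989] [533.51980873 134.07384563]
esc [array([486.9, -59.3]), array([489.8, -14.8]), array([533.1, -17.9]), array([530.6, -62.5])]
slot [510.92987769 -40.03367305] origin [578.79485096  24.29629977]
tip [499.43989626  97.52221533] local [-85.4350442   66.03102883]
cap [528.89006309  62.4386016 ] local [-53.03920573  33.64767001]
trackR [528.08009109  43.31858989] local [-52.17967672  14.52982201]
trackL [533.51980873 134.07384563] local [-54.67050057 105.41382922]
pR [491.49325889  47.0137038 ] local [-88.94933538  15.02212235]
pL [497.52046333 134.60624572] local [-90.57925932 102.80665368]
deck z 0.055276596361050645
```

Run:
```python
from h import *
go([.529,.0624,.073],86.3)
```

```text
off_mm [-56.2  37.  146.6] rz -1.4 yang now 84.93 tilt [ 1.e-04  0.e+00 -1.e+00]
```

Request:
{"api": "servo_tool", "payload": {
  "offset": [
    [-10, 7, 5],
    [-20, 13, 20],
    [-20, 13, 25],
    [-6.2, 4, 35],
    [0, 0, 25],
    [0, 0, 20],
    [0, 0, 10],
    [0, 0, 6.6],
    [0, 0, 0],
    [0, 0, 0]
  ],
  "dr": [
    [0, 0, 0],
    [0, 0, 0],
    [0, 0, 0],
    [0, 0, 0],
    [0, 0, -1.4],
    [0, 0, 0],
    [0, 0, 0],
    [0, 0, 0],
    [0, 0, 0],
    [0, 0, 0]
  ],
  "fingers": 0.5
}}

```text
clock: 4.8
eef_pos: [0.5296, 0.0626, 0.0737]
eef_rot: [0.099, 3.139, 0.0]
contact_force: [-0.2, 0.8, -0.7]
opening: 0.0462
finger_force: 0.0
```

Request:
{"api": "servo_tool", "payload": {
  "offset": [
    [0, 0, 0],
    [0, 0, 0],
    [0, 0, 0],
    [0, 0, 0],
    [0, 0, 0],
    [0, 0, 0],
    [0, 0, 0],
    [0, 0, 0]
  ],
  "dr": [
    [0, 0, 0],
    [0, 0, 0],
    [0, 0, 0],
    [0, 0, 0],
    [0, 0, 0],
    [0, 0, 0],
    [0, 0, 0],
    [0, 0, 0]
  ],
  "fingers": 0,
  "force": 8
}}

```text
clock: 5.6
eef_pos: [0.5291, 0.0624, 0.0732]
eef_rot: [0.099, 3.14, 0.0]
contact_force: [0.2, -0.5, 5.7]
opening: 0.013
finger_force: 8.0
```

Request:
{"api": "servo_tool", "payload": {
  "offset": [
    [0, 2, 0],
    [0, 4, 0],
    [0, 5, 0],
    [0, 5, 0],
    [0, 5, 0],
    [0, 5, 0],
    [0, 4, 0],
    [0, 3, 0],
    [0, 0, 0],
    [0, 0, 0],
    [0, 0, 0],
    [0, 0, 0]
  ],
  "dr": [
    [0, 0, 0],
    [0, 0, 0],
    [0, 0, 0],
    [0, 0, 0],
    [0, 0, 0],
    [0, 0, 0],
    [0, 0, 0],
    [0, 0, 0],
    [0, 0, 0],
    [0, 0, 0],
    [0, 0, 0],
    [0, 0, 0]
  ]
}}

```text
clock: 6.8
eef_pos: [0.5313, 0.0956, 0.0732]
eef_rot: [0.099, 3.139, 0.001]
contact_force: [-0.3, 1.8, 5.5]
opening: 0.0128
finger_force: 8.0
```

Request:
{"api": "servo_tool", "payload": {
  "offset": [
    [0, 0, 0],
    [0, 0, 0],
    [0, 0, -5],
    [0, 0, -20],
    [0, 0, -35],
    [0, 0, -40],
    [0, 0, -30],
    [25, -15, -15],
    [25, -20, 0],
    [20, -20, 0],
    [10, -10, 0],
    [0, 0, 0],
    [0, 0, 0]
  ],
  "dr": [
    [0, 0, 0],
    [0, 0, 0],
    [0, 0, 0],
    [0, 0, 0],
    [0, 0, 0],
    [0, 0, 0],
    [0, 0, 0],
    [0, 0, 0],
    [0, 0, 0],
    [0, 0, 0],
    [0, 0, 0],
    [0, 0, 0],
    [0, 0, 0]
  ],
  "fingers": 0.4
}}

```text
clock: 8.1
eef_pos: [0.4481, 0.0357, 0.2183]
eef_rot: [0.1, 3.139, 0.001]
contact_force: [-0.3, 0.5, 0.1]
opening: 0.0368
finger_force: 0.0
```

Run:
```python
from h import *; import pickle
print(T())
im,dep=snapshot('wrist'); c=cam('wrist'); save(im,'w2.png'); np.save('w2.npy',dep)
pickle.dump(c,open('w2.pkl','wb'))
for t in ['fader_top','pointer_tip','round_key','key_block']:
    print(t,[(round(b['conf'],2),np.round(b['extent']).tolist()) for b in boxes_of('wrist',t)[:2]])
pr=proj(c,[[.499,.0975,.06],[.511,-.040,.06]]); print(pr)
x,y=pr.mean(0).astype(int); x0=max(x-145,0);y0=max(y-70,0); print(x0,y0)
save(cv2.resize(im[y0:y0+150,x0:x0+290],None,fx=2.75,fy=2.75,interpolation=cv2.INTER_CUBIC),'w2c.png')
```

```text
(Rotation.from_matrix(array([[-9.97980229e-01,  6.35151817e-02,  1.13298570e-03],
                            [ 6.35156196e-02,  9.97980781e-01,  3.54807868e-04],
                            [-1.10816227e-03,  4.26053527e-04, -9.99999295e-01]])), array([0.44806456, 0.03569433, 0.21830205]))
fader_top [(0.62, [388.0, 287.0, 398.0, 305.0])]
pointer_tip [(0.64, [385.0, 255.0, 396.0, 269.0])]
round_key [(0.67, [586.0, 155.0, 632.0, 175.0])]
key_block [(0.73, [493.0, 122.0, 640.0, 196.0]), (0.32, [422.0, 97.0, 498.0, 170.0])]
[[389.24659358 268.25540771]
 [243.72581867 288.48147904]]
171 208
```

View pics/w2c.png

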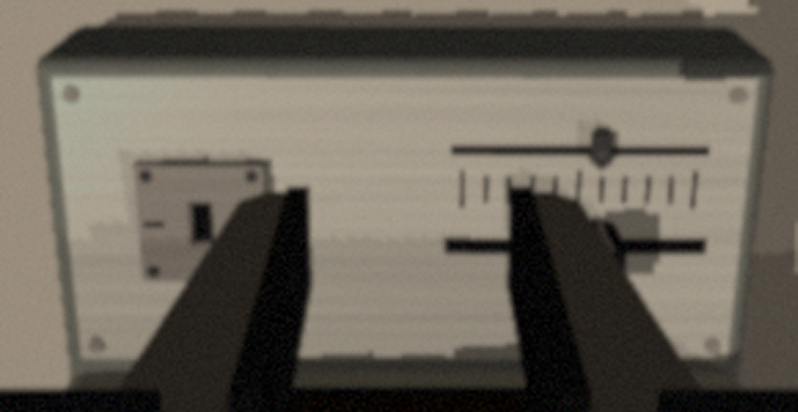

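The crop shows the slot at (244,289) and the pointer tip at (390,268), both matching the first measurement to within 0.5 mm. A finger hides the cap, so I'll check it again later. Next is the key block.

Run:
```python
from h import *
go([.41,.289,.165],166)
```

```text
off_mm [ 53.3 250.2  52.8] rz -79.6 yang now 86.43 tilt [-2.e-04  0.e+00 -1.e+00]
```

Request:
{"api": "servo_tool", "payload": {
  "offset": [
    [5, 15, 0],
    [8, 35, 0],
    [8, 40, 5],
    [8, 40, 10],
    [8, 40, 10],
    [8, 40, 10],
    [5, 25, 10],
    [3.3, 15.2, 7.8],
    [0, 0, 0],
    [0, 0, 0],
    [0, 0, 0],
    [0, 0, 0],
    [0, 0, 0],
    [0, 0, 0],
    [0, 0, 0],
    [0, 0, 0],
    [0, 0, 0],
    [0, 0, 0],
    [0, 0, 0],
    [0, 0, 0]
  ],
  "dr": [
    [0, 0, 0],
    [0, 0, 0],
    [0, 0, 0],
    [0, 0, 0],
    [0, 0, 0],
    [0, 0, 0],
    [0, 0, 0],
    [0, 0, -4],
    [0, 0, -8],
    [0, 0, -8],
    [0, 0, -8],
    [0, 0, -8],
    [0, 0, -8],
    [0, 0, -8],
    [0, 0, -8],
    [0, 0, -8],
    [0, 0, -8],
    [0, 0, -3.6],
    [0, 0, 0],
    [0, 0, 0]
  ]
}}

```text
clock: 10.35
eef_pos: [0.4096, 0.2888, 0.165]
eef_rot: [1.932, -2.477, -0.0]
contact_force: [0.2, 0.4, -0.3]
opening: 0.0369
finger_force: 0.0
```

Run:
```python
from h import *; import pickle
print(T())
im,dep=snapshot('wrist'); c=cam('wrist'); save(im,'w3.png'); np.save('w3.npy',dep)
pickle.dump(c,open('w3.pkl','wb'))
for t in ['round_key','square_key','tee_key','key_block']:
    o=outline_of('wrist',t)
    for b in o[:1]:
        print(t,round(b['conf'],2),np.round(b['extent']).tolist()); m=b['region']&(dep>0)
        v,u=np.nonzero(m); P=pts(c,np.c_[u,v],dep[m]); print(np.percentile(P[:,2],[5,50,98]).round(4))
        if t!='key_block':
            Q=P[P[:,2]>.055]
        else: Q=P[(P[:,2]>.036)&(P[:,2]<.046)]
        if len(Q)>5: print(len(Q),'med',np.median(Q,0).round(4),cv2.minAreaRect((Q[:,:2]*1000).astype(np.float32)))
im,_=snapshot('side'); l=[x for x in [200,140]]; save(cv2.resize(im[150:350,230:400],None,fx=3,fy=3,interpolation=cv2.INTER_CUBIC),'s3.png')
print(boxes_of('side','fader_top')[:1])
```

```text
(Rotation.from_matrix(array([[-2.43683008e-01, -9.69854907e-01, -2.24589585e-04],
                            [-9.69854917e-01,  2.43683040e-01, -1.26197508e-04],
                            [ 1.77121945e-04,  1.87067125e-04, -9.99999967e-01]])), array([0.40964964, 0.28882566, 0.16499262]))
round_key 0.64 [304.0, 218.0, 322.0, 257.0]
[0.0423 0.0696 0.0728]
527 med [0.4145 0.2826 0.07  ] ((415.24005126953125, 285.7873229980469), (28.635961532592773, 9.56873893737793), 75.65841674804688)
square_key 0.82 [306.0, 160.0, 324.0, 201.0]
[0.0425 0.0701 0.0717]
552 med [0.4045 0.2441 0.0701] ((404.53546142578125, 245.65875244140625), (25.827280044555664, 9.789244651794434), 75.2417984008789)
tee_key 0.86 [305.0, 270.0, 326.0, 315.0]
[0.0418 0.0707 0.0726]
559 med [0.4249 0.3251 0.0709] ((425.42767333984375, 326.6510009765625), (36.95577621459961, 9.299592018127441), 75.82228088378906)
key_block 0.93 [285.0, 140.0, 345.0, 303.0]
[0.0167 0.0393 0.0408]
6851 med [0.4135 0.2768 0.0394] ((415.248291015625, 286.55535888671875), (132.06947326660156, 44.04807662963867), 75.57916259765625)
[]
```

View pics/w3.png

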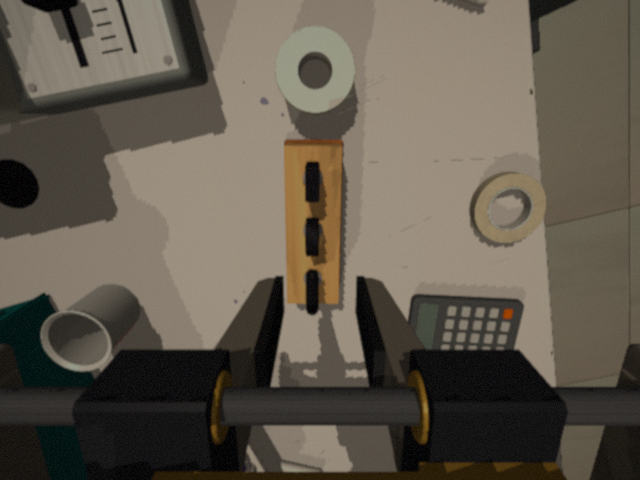

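The wrist view shows the keys in order: square (315,181), round (313,237) and tee (315,292). The round bow is centred at (0.415, 0.286) and the block yaw is about -14.4°.

Run:
```python
from h import *
go([.4151,.2862,.0565],165.6)
```

```text
off_mm [  1.   -5.9 108.7] rz 0.4 yang now 165.98 tilt [ 0. -0. -1.]
```

Request:
{"api": "servo_tool", "payload": {
  "offset": [
    [1, -5.9, 5],
    [0, 0, 20],
    [0, 0, 25],
    [0, 0, 25],
    [0, 0, 17],
    [0, 0, 10],
    [0, 0, 6.5],
    [0, 0, 0],
    [0, 0, 0]
  ],
  "dr": [
    [0, 0, 0.4],
    [0, 0, 0],
    [0, 0, 0],
    [0, 0, 0],
    [0, 0, 0],
    [0, 0, 0],
    [0, 0, 0],
    [0, 0, 0],
    [0, 0, 0]
  ]
}}

```text
clock: 11.6
eef_pos: [0.4155, 0.2864, 0.0572]
eef_rot: [-1.925, 2.482, -0.0]
contact_force: [0.6, 0.2, 0.4]
opening: 0.0369
finger_force: 0.0
```

Request:
{"api": "servo_tool", "payload": {
  "offset": [
    [0, 0, 0],
    [0, 0, 0],
    [0, 0, 0],
    [0, 0, 0],
    [0, 0, 0],
    [0, 0, 0],
    [0, 0, 0],
    [0, 0, 0]
  ],
  "dr": [
    [0, 0, 0],
    [0, 0, 0],
    [0, 0, 0],
    [0, 0, 0],
    [0, 0, 0],
    [0, 0, 0],
    [0, 0, 0],
    [0, 0, 0]
  ],
  "fingers": 0,
  "force": 40
}}

```text
clock: 12.4
eef_pos: [0.4153, 0.2863, 0.057]
eef_rot: [-1.925, 2.482, -0.0]
contact_force: [-1.6, -0.8, 6.5]
opening: 0.0097
finger_force: 40.0
```

Request:
{"api": "servo_tool", "payload": {
  "offset": [
    [0, 0, -4],
    [0, 0, -8],
    [0, 0, -10],
    [0, 0, -15],
    [0, 0, -25],
    [0, 0, -30],
    [0, 0, -20],
    [0, 0, -10],
    [0, 0, 0],
    [0, 0, 0]
  ],
  "dr": [
    [0, 0, 0],
    [0, 0, 0],
    [0, 0, 0],
    [0, 0, 0],
    [0, 0, 0],
    [0, 0, 0],
    [0, 0, 0],
    [0, 0, 0],
    [0, 0, 0],
    [0, 0, 0]
  ]
}}

```text
clock: 13.4
eef_pos: [0.4147, 0.2859, 0.1782]
eef_rot: [1.925, -2.482, -0.0]
contact_force: [0.0, -0.0, 0.6]
opening: 0.0097
finger_force: 40.0
```

Run:
```python
from h import *; import pickle
r,p=T(); print(p)
im,dep=snapshot('wrist'); c=cam('wrist'); save(im,'w4.png')
o=outline_of('wrist','round_key')
for b in o[:1]:
    print(b['conf'],b['extent'])
x,y=proj(c,[p])[0].astype(int); print(x,y,proj(c,[p+[0,0,-.0415],p+[0,0,.017]]))
save(cv2.resize(im[y-110:y+70,x-120:x+120],None,fx=3,fy=3,interpolation=cv2.INTER_CUBIC),'w4c.png')
s,_=snapshot('side'); print([ (b['conf'],b['extent']) for b in boxes_of('side','fader_top')[:2]])
go([.511,-.040,.115],86.3)
```

```text
[0.41474575 0.28590436 0.17823116]
0.9 [308.4, 266.3, 331.5, 336.7]
319 306 [[319.70192315 272.25886269]
 [319.9038195  324.95640524]]
[(0.2, [238.0, 345.1, 273.7, 368.1])]
off_mm [ 291.5 -174.5   62.8] rz 79.3 yang now 165.6 tilt [-0.0016 -0.0011 -1.    ]
```

View pics/w4c.png

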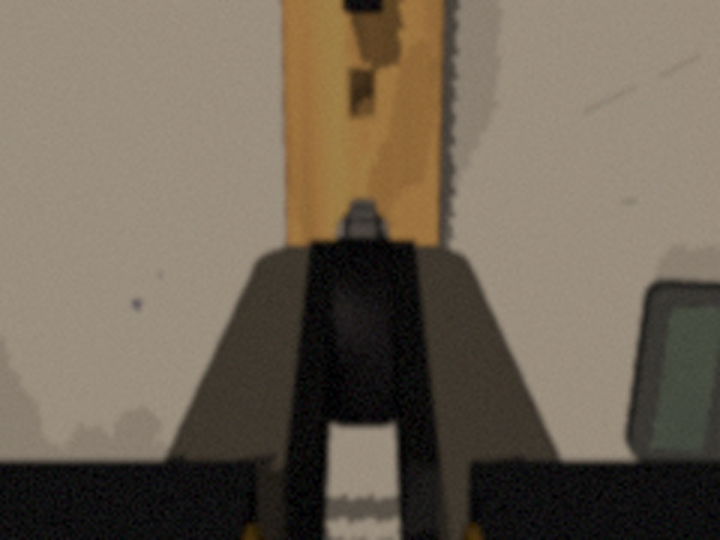

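The key is held upright between the fingers, with the blade visible at crop (362,215) and its block slot empty. I'll carry it to the keyhole.

Request:
{"api": "servo_tool", "payload": {
  "offset": [
    [12, -7, 0],
    [24, -15, 0],
    [35, -20, 0],
    [35, -20, 0],
    [35, -20, 0],
    [35, -20, 0],
    [35, -22, 0],
    [35, -22, 0],
    [25, -16, 0],
    [14, -9, 0],
    [6.5, -3.5, 0],
    [0, 0, 0]
  ],
  "dr": [
    [0, 0, 0],
    [0, 0, 0],
    [0, 0, 0],
    [0, 0, 0],
    [0, 0, 0],
    [0, 0, 0],
    [0, 0, 0],
    [0, 0, 0],
    [0, 0, 0],
    [0, 0, 0],
    [0, 0, 0],
    [0, 0, 0]
  ]
}}

```text
clock: 14.8
eef_pos: [0.5113, -0.0406, 0.1783]
eef_rot: [1.923, -2.483, -0.001]
contact_force: [0.1, 0.5, -0.4]
opening: 0.0097
finger_force: 40.0
```

Request:
{"api": "servo_tool", "payload": {
  "offset": [
    [0, 0, 0],
    [0, 0, 0],
    [0, 0, 0],
    [0, 0, 0],
    [0, 0, 0],
    [0, 0, 0],
    [0, 0, 0],
    [0, 0, 0],
    [0, 0, 0],
    [0, 0, 0],
    [0, 0, 0],
    [0, 0, 10],
    [0, 0, 12],
    [0, 0, 6],
    [0, 0, 0],
    [0, 0, 0]
  ],
  "dr": [
    [0, 0, 4],
    [0, 0, 8],
    [0, 0, 8],
    [0, 0, 8],
    [0, 0, 8],
    [0, 0, 8],
    [0, 0, 8],
    [0, 0, 8],
    [0, 0, 8],
    [0, 0, 7],
    [0, 0, 4.3],
    [0, 0, 0],
    [0, 0, 0],
    [0, 0, 0],
    [0, 0, 0],
    [0, 0, 0]
  ]
}}

```text
clock: 16.4
eef_pos: [0.5114, -0.0395, 0.1503]
eef_rot: [-0.1, -3.139, -0.0]
contact_force: [0.2, 0.9, 0.1]
opening: 0.0094
finger_force: 40.0
```

Run:
```python
from h import *; import pickle
r,p=T(); print(p)
im,dep=snapshot('wrist'); c=cam('wrist'); save(im,'w5.png'); pickle.dump((c,p),open('w5.pkl','wb'))
pr=proj(c,[[.511,-.040,.06],p+[0,0,-.0435],[.499,.0975,.06],[.531,.0956,.08]]); print(pr)
print([ (b['conf'],b['extent']) for b in boxes_of('wrist','fader_top')[:2]],[ (b['conf'],b['extent']) for b in boxes_of('wrist','pointer_tip')[:2]])
x,y=pr[0].astype(int); x0,y0=x-60,y-70;print(x0,y0)
save(cv2.resize(im[y0:y0+150,x0:x0+270],None,fx=2.9,fy=2.9,interpolation=cv2.INTER_CUBIC),'w5c.png')
go([.511,-.040,.115],86.3)
```

```text
[ 0.51143348 -0.03950331  0.15030847]
[[319.15331974 243.03244574]
 [319.97397234 268.65900088]
 [514.57091137 214.85732684]
 [522.37845098 268.43964971]]
[(0.74, [498.6, 244.0, 531.7, 289.0])] [(0.45, [508.0, 198.7, 520.4, 219.4])]
259 173
off_mm [ 0.9 -0.4 36. ] rz 0.0 yang now 86.31 tilt [ 5.e-04 -0.e+00 -1.e+00]
```

View pics/w5c.png

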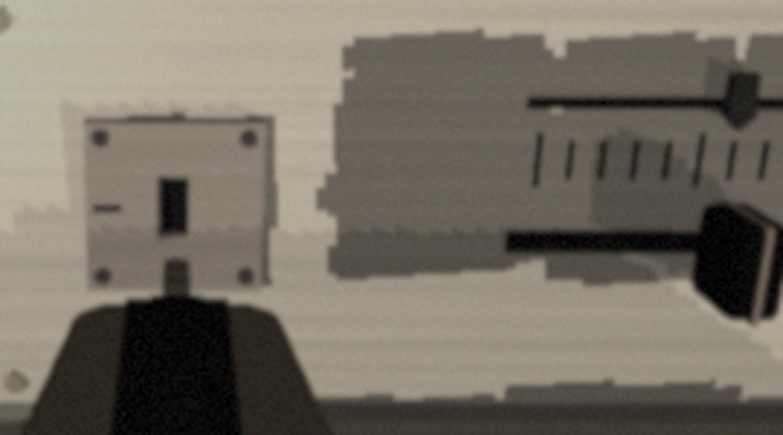

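The crop shows the slot at (318.5,243.8), the blade aligned with it laterally, and the slider line level with the tab to within about 1 mm. I'll descend with a small correction.

Run:
```python
from h import *
go([.5115,-.0404,.1055],86.3)
```

```text
off_mm [ 0.4 -0.8 45.5] rz 0.0 yang now 86.31 tilt [ 5.e-04 -0.e+00 -1.e+00]
```

Request:
{"api": "servo_tool", "payload": {
  "offset": [
    [0.4, -0.8, 5],
    [0, 0, 10],
    [0, 0, 12],
    [0, 0, 10],
    [0, 0, 5],
    [0, 0, 3.5],
    [0, 0, 0],
    [0, 0, 0]
  ],
  "dr": [
    [0, 0, 0],
    [0, 0, 0],
    [0, 0, 0],
    [0, 0, 0],
    [0, 0, 0],
    [0, 0, 0],
    [0, 0, 0],
    [0, 0, 0]
  ]
}}

```text
clock: 17.35
eef_pos: [0.5114, -0.0404, 0.1053]
eef_rot: [0.101, 3.14, -0.0]
contact_force: [1.0, -0.6, -0.4]
opening: 0.0098
finger_force: 40.0
```

Request:
{"api": "servo_tool", "payload": {
  "offset": [
    [0, 0, 1.5],
    [0, 0, 1.5],
    [0, 0, 1.5],
    [0, 0, 1.5],
    [0, 0, 0],
    [0, 0, 0]
  ],
  "dr": [
    [0, 0, 0],
    [0, 0, 0],
    [0, 0, 0],
    [0, 0, 0],
    [0, 0, 0],
    [0, 0, 0]
  ]
}}

```text
clock: 17.95
eef_pos: [0.5111, -0.0404, 0.0992]
eef_rot: [-0.101, -3.14, -0.0]
contact_force: [0.5, -0.7, -0.5]
opening: 0.0097
finger_force: 40.0
```

Request:
{"api": "servo_tool", "payload": {
  "offset": [
    [0, 0, 1.5],
    [0, 0, 1.5],
    [0, 0, 1.5],
    [0, 0, 1.5],
    [0, 0, 1],
    [0, 0, 0],
    [0, 0, 0]
  ],
  "dr": [
    [0, 0, 0],
    [0, 0, 0],
    [0, 0, 0],
    [0, 0, 0],
    [0, 0, 0],
    [0, 0, 0],
    [0, 0, 0]
  ]
}}

```text
clock: 18.65
eef_pos: [0.5112, -0.0404, 0.0921]
eef_rot: [-0.101, -3.14, -0.0]
contact_force: [-0.2, -0.3, -0.3]
opening: 0.0098
finger_force: 40.0
```

Request:
{"api": "servo_tool", "payload": {
  "offset": [
    [0, 0, 1],
    [1.5, 0, 0.5],
    [0, 0, 0.5],
    [-1.5, 0, 0.5],
    [-1.5, 0, 0.5],
    [0, 0, 0.5],
    [1.5, 0, 0.5],
    [0, 0, 0],
    [0, 0, 0]
  ],
  "dr": [
    [0, 0, 0],
    [0, 0, 0],
    [0, 0, 0],
    [0, 0, 0],
    [0, 0, 0],
    [0, 0, 0],
    [0, 0, 0],
    [0, 0, 0],
    [0, 0, 0]
  ]
}}

```text
clock: 19.55
eef_pos: [0.5106, -0.0403, 0.0879]
eef_rot: [-0.101, -3.139, -0.0]
contact_force: [-3.7, 0.1, -0.9]
opening: 0.0096
finger_force: 40.0
```

Request:
{"api": "servo_tool", "payload": {
  "offset": [
    [0, 0, 1],
    [1.5, 0, 0.5],
    [0, 0, 0.7],
    [-1.5, 0, 0.7],
    [-1.5, 0, 0.7],
    [0, 0, 0.7],
    [1.5, 0, 0.7],
    [0, 0, 0],
    [0, 0, 0]
  ],
  "dr": [
    [0, 0, 0],
    [0, 0, 0],
    [0, 0, 0],
    [0, 0, 0],
    [0, 0, 0],
    [0, 0, 0],
    [0, 0, 0],
    [0, 0, 0],
    [0, 0, 0]
  ]
}}

```text
clock: 20.45
eef_pos: [0.5114, -0.0405, 0.083]
eef_rot: [0.101, 3.14, -0.0]
contact_force: [-0.7, -1.2, -5.1]
opening: 0.01
finger_force: 40.0
```

Request:
{"api": "servo_tool", "payload": {
  "offset": [
    [0, 0, 1],
    [0.8, 0, 1],
    [-0.8, 0, 1],
    [-0.8, 0, 1],
    [0.8, 0, 1],
    [0, 0, 1],
    [0, 0, 0],
    [0, 0, 0],
    [0, 0, 0]
  ],
  "dr": [
    [0, 0, 0],
    [0, 0, 0],
    [0, 0, 0],
    [0, 0, 0],
    [0, 0, 0],
    [0, 0, 0],
    [0, 0, 0],
    [0, 0, 0],
    [0, 0, 0]
  ]
}}

```text
clock: 21.35
eef_pos: [0.5115, -0.0403, 0.0772]
eef_rot: [0.102, 3.139, 0.0]
contact_force: [1.3, 1.6, -0.5]
opening: 0.0097
finger_force: 40.0
```

Request:
{"api": "servo_tool", "payload": {
  "offset": [
    [0, 0, 0.5],
    [0, 0, 0.5],
    [0, 0, 0.5],
    [0, 0, 0],
    [0, 0, 0],
    [0, 0, 0]
  ],
  "dr": [
    [0, 0, 0],
    [0, 0, 0],
    [0, 0, 0],
    [0, 0, 0],
    [0, 0, 0],
    [0, 0, 0]
  ]
}}

```text
clock: 21.95
eef_pos: [0.5117, -0.0401, 0.0769]
eef_rot: [0.102, 3.139, 0.001]
contact_force: [-4.3, 2.1, 16.8]
opening: 0.0098
finger_force: 40.0
```

The key is seated: it stops at the predicted height with 17 N. I'll ease the press slightly and turn it clockwise.

Request:
{"api": "servo_tool", "payload": {
  "offset": [
    [0, 0, -0.4],
    [0, 0, -0.4],
    [0, 0, 0],
    [0, 0, 0],
    [0, 0, 0],
    [0, 0, 0],
    [0, 0, 0],
    [0, 0, 0],
    [0, 0, 0],
    [0, 0, 0],
    [0, 0, 0],
    [0, 0, 0],
    [0, 0, 0]
  ],
  "dr": [
    [0, 0, 0],
    [0, 0, 0],
    [0, 0, 0],
    [0, 0, 3],
    [0, 0, 5],
    [0, 0, 6],
    [0, 0, 6],
    [0, 0, 6],
    [0, 0, 6],
    [0, 0, 6],
    [0, 0, 4],
    [0, 0, 3],
    [0, 0, 0]
  ],
  "force": 50
}}

```text
clock: 23.25
eef_pos: [0.5115, -0.0403, 0.077]
eef_rot: [1.297, 2.861, 0.0]
contact_force: [-0.5, 1.4, 8.3]
opening: 0.0096
finger_force: 50.0
```

Run:
```python
from h import *
s=observe(); print(s['ft_torque'],s['contact_force']); go([.5115,-.0404,.077],-5.7)
```

```text
[0.1375656  0.13696538 0.05818169] [-0.54363881  1.37771239  8.31680945]
off_mm [-0.1 -0.  -0. ] rz 46.9 yang now 41.2 tilt [ 6.e-04 -0.e+00 -1.e+00]
```

Request:
{"api": "servo_tool", "payload": {
  "offset": [
    [0, 0, 0],
    [0, 0, 0],
    [0, 0, 0],
    [0, 0, 0],
    [0, 0, 0],
    [0, 0, 0],
    [0, 0, 0],
    [0, 0, 0],
    [0, 0, 0],
    [0, 0, 0],
    [0, 0, 0],
    [0, 0, 0],
    [0, 0, 0]
  ],
  "dr": [
    [0, 0, 3],
    [0, 0, 5],
    [0, 0, 6],
    [0, 0, 6],
    [0, 0, 6],
    [0, 0, 6],
    [0, 0, 6],
    [0, 0, 4],
    [0, 0, 3],
    [0, 0, 2],
    [0, 0, 0],
    [0, 0, 0],
    [0, 0, 0]
  ]
}}

```text
clock: 24.55
eef_pos: [0.5117, -0.0402, 0.077]
eef_rot: [2.329, 2.108, 0.001]
contact_force: [-0.9, 1.5, 7.8]
opening: 0.0094
finger_force: 50.0
```

Run:
```python
from h import *
s=observe(); print(s['ft_torque'],s['contact_force']); go([.5115,-.0404,.077],-5.7)
r,p=T(); im,dep=snapshot('wrist'); c=cam('wrist')
pr=proj(c,[p])[0].astype(int); save(cv2.resize(im[150:390,200:440],None,fx=2.4,fy=2.4,interpolation=cv2.INTER_CUBIC),'w6c.png')
```

```text
[0.23365698 0.03778078 0.09237742] [-0.86231611  1.47737636  7.75528894]
off_mm [-0.2 -0.2 -0. ] rz 0.0 yang now -5.69 tilt [ 9.e-04  1.e-04 -1.e+00]
```

View pics/w6c.png

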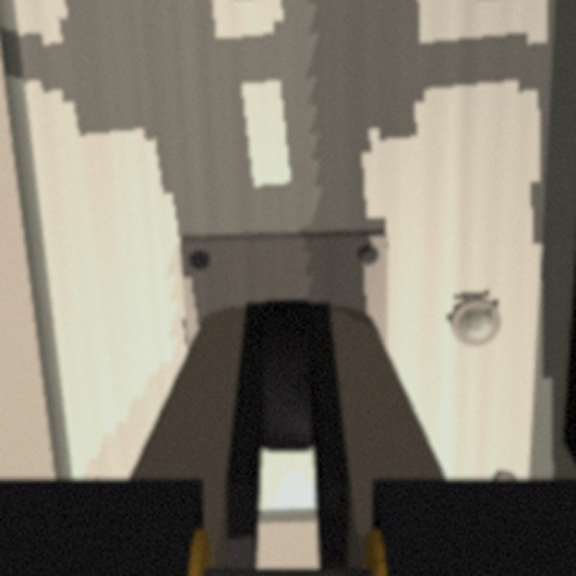

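The key is upright in the fingers over the escutcheon at crop (290,380). The 0.092 N·m moment matches the spring near a quarter turn. I'll add a small margin and hand in.

Request:
{"api": "servo_tool", "payload": {
  "offset": [
    [0, 0, 0],
    [0, 0, 0],
    [0, 0, 0],
    [0, 0, 0],
    [0, 0, 0]
  ],
  "dr": [
    [0, 0, 2],
    [0, 0, 1],
    [0, 0, 0],
    [0, 0, 0],
    [0, 0, 0]
  ]
}}

```text
clock: 25.1
eef_pos: [0.5116, -0.0403, 0.077]
eef_rot: [2.383, 2.047, 0.001]
contact_force: [-0.3, 1.3, 8.4]
opening: 0.0099
finger_force: 50.0
```

Run:
```python
from h import *
s=observe(); print(s['clock'],s['ft_torque'],s['eef_pos'],s['finger_force']); print(sign_off())
```

```text
25.1 [0.21207967 0.15597284 0.10640239] [ 0.51156743 -0.04027609  0.07695344] 50.00487506389618
the job is handed in; nothing more can be done
None
```

Job handed in at 25.1 s with no verdict returned: the slider line is within about 1 mm of the pointer tab, and the round key is fully home, turned about 95° clockwise and held with 50 N of grip.

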